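# Slide the rolling pin home in its V-grooved rest

## Robot

A 7-joint arm with a two-finger parallel gripper is mounted at the origin on the work surface. World frame = base frame: x ahead of the robot, y to its left, z up, the work surface at z = 0. Lengths are in m, angles in rad, forces in N, time in s.
With the tool pointing down it reaches from about 0.4 to 0.875 m from the base axis. Payload 19.3 kg.
Tool frame: the origin (TCP) lies at the very end of the fingers, on their centre line; the grasp point (between the pads) lies 19 mm behind it; z points along the fingers, y is the line along which they close (so a half turn about z gives the same grasp; the last joint's range is limited). The gripper opens to 85 mm and grips with 20 to 120 N. Pads are 22 mm wide; open, the fingers measure 114 mm over their backs; the gripper's body (76 mm by 85 mm) begins 54 mm behind the grasp point. The pads swing forward as they close: fully open they stand 13 mm farther back than shut.
Start: joints at [1.078, 0.521, -0.036, 1.599, 0.021, 1.021, -0.113], TCP at [0.256, -0.57, 0.231] pointing down, gripper open.
Joint ranges: [-2.91, 2.91], [-0.3, 2.13], [-1.5, 1.42], [0.17, 2.43], [-1.26, 4.41], [0.16, 1.93], [-2.52, 2.52]. Speed limits (rad/s): [1.89, 1.89, 2.39, 2.39, 3.01, 3.01, 3.01].

## Interface

Orientations are given as [roll, pitch, yaw] about the fixed x, y, z axes, in that order (R = Rz(yaw) Ry(pitch) Rx(roll)).
In Python, from workcell import bot gives the robot as it stands.
- The arm moves only by the tool jog_arm, never from a script. Its argument "motion" is a list of rows, each a list of 5 numbers: the shift along the tool's x, y, z scaled (see below), then the turn about the tool's z scaled (see below), then the opening, from 0 (shut) to 1 (fully open). A call has 1 to 12 rows; each row shifts and turns the commanded pose from where the row before left it, along the tool's axes as they then stand; what a row does not reach is not made up. The controller multiplies each number of a shift by 30 mm and each number of a turn by 0.08 rad. A row lasts 1/10 s, in which the tool goes at most 50 mm and 8.59 degrees, less where a joint would pass 70% of its speed; a pose out of reach is approached as far as the arm can. A call with a number of a shift or a turn outside -1 to 1 is refused whole. A call with a gripper value outside its range is refused whole. The fingers move at their own pace and stop on an object; "newtons" is the grip in N (left out, the last holds). Time passes only in rows, so rows that do not move let the fingers close. It gives the time, the measured TCP pose, the force, the opening and the grip force at its end, in the units of the state.
- bot.observe(): the state, without advancing time (a new reading comes with each control period).
- bot.grab_frame(name): name is "side" or "top" or "wrist"; returns a dict with "pixels" (420x560x3 uint8, red, green, blue), "fovy" (degrees; the focal length in pixels is half the picture's height over the tangent of half this angle, whatever the lens; pixels are square), "cx", "cy" (the principal point, pixels), "rvec" (rotation vector, rad) and "tvec" (3), from world to camera coordinates, as OpenCV has them; the wrist camera has in their place "mount" (4x4, takes a point from camera to tool coordinates, whose origin is the TCP and whose axes are the flange's). Camera axes: x right, y down, z forward; pixel columns grow to the right and rows downward; lengths in m; the calibration is good to about 2 mm. A picture is of the moment at which its call begins: read the wrist's pose just before it. There is no depth.
- bot.job_done(): hands the job in; it is judged then, once.
The state is a dict: "clock": time; "qpos": joint angles; "qd": joint speeds; "joint_efforts": joint torques, N m; "position": TCP position; "tool_rot": TCP orientation; "force": force on the tool from outside, world axes, zero at the start; "moment": the same for the moment, N m; "grip_width": finger opening in m; "finger_force": force on a finger pad.
Only numpy, scipy, OpenCV 4.12 (cv2) and the standard library are available. Lean on these libraries where they do the work, as an engineer would, in place of code of your own. Each camera call takes 0.05 s, during which the arm holds its last target. There are 200 camera calls.

## Task

Put the rolling pin away so that it cannot roll out when the flap is next pulled down: pick it up from the cupboard floor, lay it in the open part of its V-grooved wooden rest and let go of it. Then, with the fingers behind its rear end and not gripping it, push it gently along the groove, in under the wire shelf, until you feel it bear on the rubber buffer of the end stop; keep it lightly pressed there for about a second, then leave it lying home against the stop. Do not ram the stop, do not drop or press the pin hard into the rest, and leave everything else where it stands.

Things in the scene. Friction and masses are not known exactly. Their poses are not given: they have to be found in the camera images.
- pin_center (a point): Middle of the wooden rolling pin, on its axis; x runs along the pin. 300 mm long, the same both ways round: barrel 50 mm in diameter and 190 mm long, at each end a handle 55 mm long, 24 mm in diameter, with a flat butt. 0.25 to 0.5 kg. It starts loose on the cupboard floor (axis 25 mm up) on the robot's side of the rest, roughly parallel to it, and can roll.
- rest: Wooden rest, fixed: a 354 mm long 90-degree V-groove of two slats on low feet. Origin on the floor under its middle; x runs along the groove to the end stop, z up. Groove: x -170 to +184 mm, bottom line 12 mm up, slat tops 32 mm up, 47 mm wide over the outsides (less than the pin's barrel). A seated pin's axis is 47 mm up. Sliding the pin takes a steady 1.5 to 6 N, different each time.
- groove_open (a point): Point on the line of the seated pin's axis, 47 mm above the floor, at x = -85 mm of the rest; same axes as the rest. With its middle here a laid pin lies steadily, its leading butt 15 mm short of the wire shelf and its rear butt 65 mm past the open end of the groove. From here it slides 99 to 111 mm to the buffer.
- wire_shelf (a point): Middle of the near top edge of the steel wire shelf that bridges the groove's closed end, 95 mm up; same axes as the rest. Shelf: 140 mm along the groove from here, 146 mm wide, underside 89 mm up, on four thin legs, with a steel bowl on it (rim 137 mm up). The pin passes under it but cannot be laid down through it: it must be slid in.
- stop: Wooden end board, fixed across the groove's end under the wire shelf, and the screw-in buffer it carries: a 22 mm hard rubber tip (buffer_tip) on the seated pin's axis, which the pin's butt meets. Origin on the board's face, 47 mm up; x along the groove, away from the pin. The tip stands 8 to 20 mm out (x -8 to -20 mm), set differently each time, not measured: feel it as a rise of 2 to 8 N over the sliding force. Rigid; takes 15 N at most.
- bowl: Steel bowl, 122 mm across the rim, 42 mm high, standing on the wire shelf with a grey gasket ring lying in it; origin under its middle. Leave alone.
- whistle: Black plastic whistle cap of a pressure cooker, 34 mm across, 36 mm high, standing beside the rest on the robot's side; origin under its middle. Leave alone.
- tumbler: Glass tumbler, 68 mm across, 95 mm high, upright beyond the rest; origin under its middle. Leave alone.
- tiffin: Open stainless steel tiffin tier, 124 mm across, 55 mm high, to the right of the rest; origin under its middle. Leave alone.
- jar: Glass jar with a steel lid, 66 mm across, 85 mm high, to the left; origin under its middle. Leave alone.

How it is judged:
On the way, in this order (a step that is already met when the one before it is completed fails the run):
1. the pin lies in the groove, let go, its leading butt still more than 60 mm short of the stop (y of pin_center in the frame of stop between -0.004 and 0.004 m and z of pin_center in the frame of stop between -0.004 and 0.004 m and angle between the x axis of pin_center and the x axis of stop, either way round below 0.05 rad and x of pin_center in the frame of stop between -0.36 and -0.23 m and contact force between the fingers and rolling_pin below 0.1 N), for 0.2 s.
2. the pin, lying in the groove, is kept pressed on the stop with 1.5 to 15 N for 0.4 s, pushed from behind its rear butt (y of pin_center in the frame of stop between -0.004 and 0.004 m and z of pin_center in the frame of stop between -0.004 and 0.004 m and angle between the x axis of pin_center and the x axis of stop, either way round below 0.05 rad and contact force between rolling_pin and stop between 1.5 and 15 N and horizontal distance between the grasp point and pin_center above 0.145 m), for 0.4 s.
At the end, for the whole second after the job is handed in: The pin lies at rest and let go in the groove (its middle within 4 mm of the groove's line sideways and in height, within 0.05 rad of parallel), its leading butt within 3 mm of the end stop's buffer; everything else stands where it was (y of pin_center in the frame of stop between -0.004 and 0.004 m and z of pin_center in the frame of stop between -0.004 and 0.004 m and angle between the x axis of pin_center and the x axis of stop, either way round below 0.05 rad and x of pin_center in the frame of buffer_tip between -0.153 and -0.147 m and linear speed of rolling_pin below 0.01 m/s and angular speed of rolling_pin below 0.1 rad/s and contact force between the fingers and rolling_pin below 0.1 N); the robot touches nothing.
It fails at once if the stop is rammed: more than 15 N between pin and stop (contact force between rolling_pin and stop above 15 N).
It fails at once if the pin is dropped or pressed hard into the rest: more than 45 N (contact force between rolling_pin and rest above 45 N).
It fails at once if the bowl, whistle cap, tumbler, tiffin tier or jar is moved more than 15 mm (distance of any of bowl, whistle, tumbler, tiffin, jar from where it was at the start of the episode above 0.015 m).
It fails at once if the tumbler is tipped (angle between tumbler's own z axis and vertical above 0.3 rad).
It also fails if it takes over 72 s, if anything falls off the work surface, if the arm or the gripper's body presses on something with over 40 N, if the wrist force passes 120 N, or if a joint passes its speed limit or range.

## Working session

There is one attempt and no reset: what is moved stays moved. The work goes in short steps, Python scripts to look and compute and a tool call to move; the robot and the scene stay as the last step left them, time stands still between calls to the robot, and variables do not carry over. Pictures are saved under pics/ and viewed, at most 10 in all, crops included, and the job is handed in when it is done.

Besides the shell and the picture viewer there is one more tool, called after "Emit:" in YAML: its name, and indented under it one key for each argument. jog_arm: Moves the arm, as the interface text tells. Shifts and turns lie within -1 to 1; 1 stands for 30 mm of shift or 0.08 rad of turn. Its arguments: {"type":"object","properties":{"motion":{"type":"array","items":{"type":"array","items":{"type":"number"}}},"newtons":{"type":"number"}},"required":["motion"]}

```bash
ls; mkdir -p pics; python3 - <<'E'
from workcell import bot
import cv2,pickle
s=bot.observe();print(s)
d={}
for n in("top","side"):
    f=bot.grab_frame(n);d[n]=f
    cv2.imwrite(f"pics/{n}0.png",f["pixels"][...,::-1]);print(n,{k:v for k,v in f.items() if k!="pixels"})
pickle.dump(d,open("f0.pkl","wb"))
E
```

```text
pics
{'clock': 0.0, 'qpos': array([ 1.07775438,  0.52200104, -0.03632942,  1.60002455,  0.02119713,
        1.02110983, -0.11282326]), 'qd': array([ 1.61333053e-04,  5.69414860e-05,  7.08560782e-04, -2.50392839e-03,
       -2.47034748e-04,  4.14570947e-04,  4.37040761e-04]), 'joint_efforts': array([-1.87905830e-04, -9.27124929e+01,  1.97944544e+00, -3.69933772e+01,
        1.77636155e-02,  8.20868416e-03, -1.24265425e-04]), 'position': array([ 0.25629339, -0.569648  ,  0.23072787]), 'tool_rot': array([-3.14043761e+00,  8.04717873e-05,  4.22809308e-01]), 'force': array([0.07297605, 0.42845331, 0.39383504]), 'moment': array([ 0.03432912, -0.02141597,  0.03659487]), 'finger_force': 0.0, 'grip_width': 0.08534475318003004}
top {'fovy': 42.539400359911625, 'cx': 282.2583752602923, 'cy': 209.14979787848938, 'rvec': array([ 2.1653555 , -2.18081767,  0.14625709]), 'tvec': array([-0.00235075,  0.57273896,  1.27953404])}
side {'fovy': 51.59945176950048, 'cx': 287.1872892340974, 'cy': 209.84043271703888, 'rvec': array([ 0.2209189 , -2.77871286,  1.32203521]), 'tvec': array([0.56891958, 0.11978209, 1.04949849])}
```

View pics/top0.png

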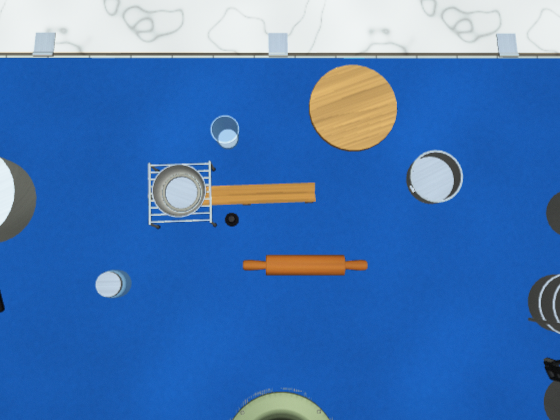

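View pics/side0.png

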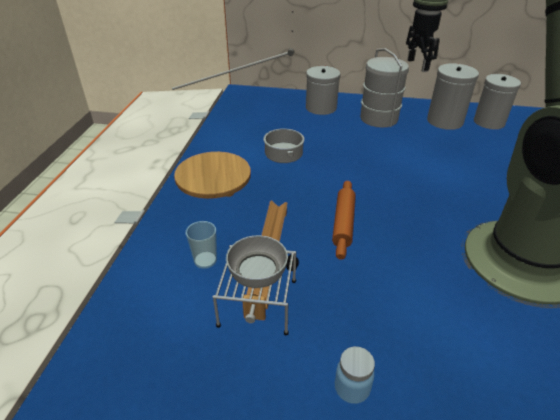

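Top view: the pin is at about (243–368, 265). The open end of the rest is at (315, 192) and its closed end is under the shelf at the left (150–212, 163–225). The whistle cap is at (232, 219).

```bash
cat > h.py <<'E'
import numpy as np, cv2
def K(f):
    F=f["pixels"].shape[0]/2/np.tan(np.radians(f["fovy"])/2)
    return np.array([[F,0,f["cx"]],[0,F,f["cy"]],[0,0,1]])
def cast(f,uv,z,R=None,c=None):
    "rays through pixels onto plane z; R camera->world, c centre"
    if R is None:
        Rw=cv2.Rodrigues(f["rvec"])[0];R=Rw.T;c=-R@f["tvec"]
    uv=np.atleast_2d(uv).astype(float)
    d=np.c_[uv,np.ones(len(uv))]@np.linalg.inv(K(f)).T@R.T
    return c+d*((z-c[2])/d[:,2])[:,None]
def blob(m,x0=0,y0=0,x1=9999,y1=9999):
    k=np.zeros_like(m);k[y0:y1,x0:x1]=m[y0:y1,x0:x1]
    n,l,st,ce=cv2.connectedComponentsWithStats(k.astype(np.uint8))
    i=1+np.argmax(st[1:,4]);return l==i,st[i],ce[i]
E
python3 - <<'E'
import pickle;from h import *
d=pickle.load(open("f0.pkl","rb"));f=d["top"];p=f["pixels"]
h=cv2.cvtColor(p,cv2.COLOR_RGB2HSV)
wood=(h[...,0]<25)&(h[...,1]>90)&(h[...,2]>60)
def pts(m): return np.argwhere(m)[:,::-1]
m,st,ce=blob(wood,230,245,380,290)
print("pin px",st,ce)
P=cast(f,pts(m),0.025)[:,:2]; 
def axis(P):
    r=cv2.minAreaRect(P.astype(np.float32)*1000);return r
print(axis(P),P.mean(0))
m,st,ce=blob(wood,214,175,330,215);print("rest px",st,ce)
P=cast(f,pts(m),0.030)[:,:2];print(axis(P),cv2.boxPoints(axis(P)),P.mean(0))
# edges per column
ys=[];
for u in range(220,312,6):
    v=np.where(m[:,u])[0];w=cast(f,[[u,v.min()-.5],[u,v.max()+.5]],0.032);ys.append(w[:,:2].mean(0))
ys=np.array(ys);print("rest line x=a*y+b",np.polyfit(ys[:,1],ys[:,0],1))
# shelf corners (z .095), approx px
print("shelf",cast(f,[[150,163],[212,163],[212,223],[150,223]],0.092))
print("whistle",cast(f,[232,219],0.036),"tumbler",cast(f,[228,139],0), "board",)
c=cv2.resize(p[150:290,130:390],None,fx=3,fy=3,interpolation=cv2.INTER_CUBIC);cv2.imwrite("pics/c1.png",c[...,::-1])
E
```

```text
pin px [ 243  255  124   20 1962] [304.65749235 264.55861366]
((438.5137023925781, -59.68498229980469), (298.123046875, 45.80702209472656), 89.51690673828125) [ 0.4383076  -0.05977083]
rest px [ 214  183  101   22 1842] [264.06948969 193.34039088]
((612.1597290039062, 37.31377410888672), (45.401763916015625, 245.65882873535156), 1.5089212656021118) [[586.2323   159.5028  ]
 [592.7012   -86.070816]
 [638.08716  -84.87526 ]
 [631.6183   160.69836 ]] [0.61214106 0.03754796]
rest line x=a*y+b [-0.02714092  0.61289642]
shelf [[0.67607139 0.30241862 0.092     ]
 [0.67548059 0.15822292 0.092     ]
 [0.53473945 0.15732531 0.092     ]
 [0.53566014 0.29971419 0.092     ]]
whistle [[0.54907921 0.11528587 0.036     ]] tumbler [[0.75544698 0.1283978  0.        ]] board
```

View pics/c1.png

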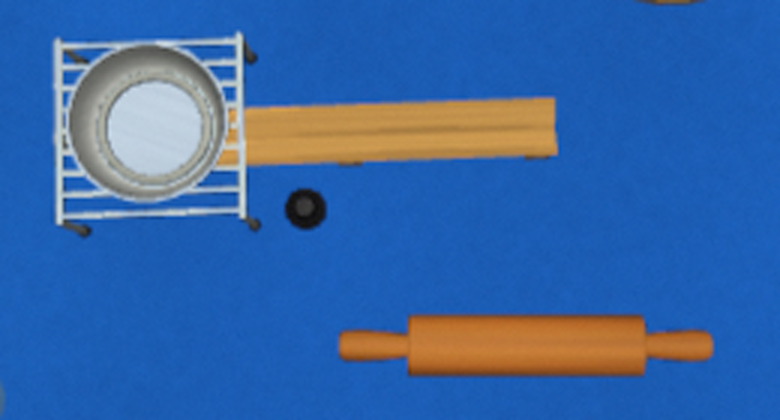

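Emit:
jog_arm:
  motion:
    - [0, 0, 0, -1, 1]
    - [0, 0, 0, -1, 1]
    - [0, 0, 0, -1, 1]
    - [0, 0, 0, -1, 1]
    - [0, 0, 0, -1, 1]
    - [0, 0, 0, -1, 1]
    - [0, 0, 0, -1, 1]
    - [0, 0, 0, -1, 1]
    - [0, 0, 0, -1, 1]
    - [0, 0, 0, -1, 1]
    - [0, 0, 0, -1, 1]
    - [0, 0, 0, -1, 1]

```text
clock: 1.3
position: [0.2563, -0.5698, 0.2309]
tool_rot: [-3.141, -0.001, 1.386]
force: [-0.7, -0.3, 0.3]
grip_width: 0.0852
finger_force: 0.0
```

Emit:
jog_arm:
  motion:
    - [0, 0, 0, -1, 1]
    - [0, 0, 0, -1, 1]
    - [0, 0, 0, -0.24, 1]
    - [0, 0, 0, 0, 1]
    - [0, 0, 0, 0, 1]

```text
clock: 1.8
position: [0.2564, -0.5699, 0.2312]
tool_rot: [-3.141, -0.0, 1.56]
force: [0.1, -0.8, -0.3]
grip_width: 0.0857
finger_force: 0.0
```

```bash
cat >> h.py <<'E'
def goto(s,xyz,yaw=None):
    "units of moves (shift/30mm in tool axes, turn/0.08) from state to target"
    from scipy.spatial.transform import Rotation as Ro
    R=Ro.from_euler("xyz",s["tool_rot"]).as_matrix()
    d=R.T@(np.array(xyz)-s["position"])/0.03
    t=None if yaw is None else -(yaw-s["tool_rot"][2])/0.08
    print("pos",s["position"].round(4),"rpy",s["tool_rot"].round(4),"F",s["force"].round(2),"t",s["clock"],"shift",d.round(2),"turn",t)
E
python3 -c "
from h import *;from workcell import bot
goto(bot.observe(),[.4385,-.06,.2],1.562)"
```

```text
pos [ 0.2564 -0.5699  0.2312] rpy [-3.1415e+00 -2.0000e-04  1.5601e+00] F [ 0.06 -0.79 -0.34] t 1.8 shift [17.06  5.89  1.04] turn -0.024373593653767567
```

Emit:
jog_arm:
  motion:
    - [0.95, 0.33, 0, 0, 1]
    - [0.95, 0.33, 0, 0, 1]
    - [0.95, 0.33, 0, 0, 1]
    - [0.95, 0.33, 0, 0, 1]
    - [0.95, 0.33, 0, 0, 1]
    - [0.95, 0.33, 0, 0, 1]
    - [0.95, 0.33, 0, 0, 1]
    - [0.95, 0.33, 0, 0, 1]
    - [0.95, 0.33, 0, 0, 1]

```text
clock: 2.7
position: [0.3481, -0.3131, 0.2315]
tool_rot: [3.141, 0.0, 1.56]
force: [0.9, -0.2, 0.1]
grip_width: 0.0855
finger_force: 0.0
```

Emit:
jog_arm:
  motion:
    - [0.95, 0.33, 0, 0, 1]
    - [0.95, 0.33, 0, 0, 1]
    - [0.95, 0.33, 0, 0, 1]
    - [0.95, 0.33, 0, 0, 1]
    - [0.95, 0.33, 0, 0, 1]
    - [0.95, 0.33, 0, 0, 1]
    - [0.95, 0.33, 0, 0, 1]
    - [0.95, 0.33, 0, 0, 1]
    - [0.9, 0.3, 0, 0, 1]
    - [0, 0, 0, 0, 1]
    - [0, 0, 0, 0, 1]

```text
clock: 3.8
position: [0.4383, -0.0598, 0.2313]
tool_rot: [3.142, 0.0, 1.562]
force: [0.7, -1.4, 0.4]
grip_width: 0.0851
finger_force: 0.0
```

```bash
cat >> h.py <<'E'
def wristRc(f,s):
    from scipy.spatial.transform import Rotation as Ro
    R=Ro.from_euler("xyz",s["tool_rot"]).as_matrix();M=f["mount"]
    return R@M[:3,:3], s["position"]+R@M[:3,3]
E
python3 - <<'E'
from h import *;from workcell import bot
s=bot.observe();goto(s,[.4385,-.06,.2],1.562)
f=bot.grab_frame("wrist");print(f["mount"].round(3),f["fovy"])
cv2.imwrite("pics/w1.png",f["pixels"][...,::-1])
R,c=wristRc(f,s)
h=cv2.cvtColor(f["pixels"],cv2.COLOR_RGB2HSV)
w=(h[...,0]<25)&(h[...,1]>90)&(h[...,2]>60)
m,st,ce=blob(w);print(st)
P=cast(f,np.argwhere(m)[:,::-1],0.025,R,c)[:,:2];print(cv2.minAreaRect((P*1000).astype(np.float32)),P.mean(0))
E
```

```text
pos [ 0.4383 -0.0598  0.2313] rpy [3.1416e+00 1.0000e-04 1.5621e+00] F [ 0.71 -1.37  0.4 ] t 3.8 shift [-0.01  0.01  1.04] turn 0.0007784532118471077
[[-0.    -0.96  -0.279  0.071]
 [ 1.    -0.     0.     0.   ]
 [-0.    -0.279  0.96  -0.143]
 [ 0.     0.     0.     1.   ]] 63.60183897268295
[  260    27    49   290 10478]
((437.2758483886719, -63.134735107421875), (305.64080810546875, 47.54777526855469), 89.50504302978516) [ 0.4373885  -0.04977826]
```

View pics/w1.png

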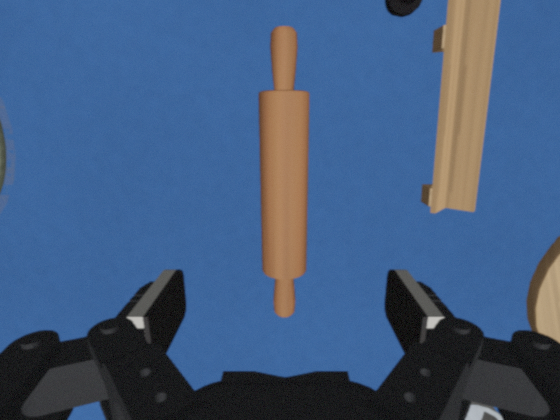

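The wrist view shows the pin centred between the fingers (columns 260–309, rows 27–317). The open end of the rest is at about (453, 210). Next I descend and grip.

Emit:
jog_arm:
  motion:
    - [0, 0, 1, 0, 1]
    - [0, 0, 1, 0, 1]
    - [0, 0, 1, 0, 1]
    - [0, 0, 1, 0, 1]
    - [0, 0, 1, 0, 1]
    - [0, 0, 1, 0, 1]
    - [0, 0, 0.8, 0, 1]
    - [0, 0, 0.5, 0, 1]
    - [0, 0, 0, 0, 1]
    - [0, 0, 0, 0, 1]

```text
clock: 4.85
position: [0.4381, -0.0607, 0.0126]
tool_rot: [-3.141, 0.0, 1.561]
force: [0.3, 0.5, 0.4]
grip_width: 0.0856
finger_force: 0.0
```

Emit:
jog_arm:
  motion:
    - [0, 0, 0, 0, 0.75]
    - [0, 0, 0, 0, 0.65]
    - [0, 0, 0, 0, 0.55]
    - [0, 0, 0, 0, 0.45]
    - [0, 0, 0, 0, 0.4]
    - [0, 0, 0, 0, 0.3]
    - [0, 0, 0, 0, 0.3]
    - [0, 0, 0, 0, 0.3]
  newtons: 35

```text
clock: 5.65
position: [0.4386, -0.0604, 0.0131]
tool_rot: [3.14, 0.001, 1.562]
force: [-2.0, -0.6, 13.2]
grip_width: 0.049
finger_force: 33.8
```

Emit:
jog_arm:
  motion:
    - [0, 0, -0.5, 0, 0.3]
    - [0, 0, -1, 0, 0.3]
    - [0, 0, -1, 0, 0.3]
    - [0, 0, -1, 0, 0.3]
    - [0, 0, -0.5, 0, 0.3]
    - [0, 0, 0, 0, 0.3]
    - [0, 0, 0, 0, 0.3]

```text
clock: 6.35
position: [0.438, -0.0603, 0.132]
tool_rot: [3.141, 0.0, 1.562]
force: [-0.1, 0.5, -3.2]
grip_width: 0.0485
finger_force: 39.3
```

```bash
python3 - <<'E'
from h import *;from workcell import bot
s=bot.observe();print(s["grip_width"],s["finger_force"])
goto(s,[.613,-.0005,.133],1.598)
f=bot.grab_frame("wrist")
cv2.imwrite("pics/w2.png",f["pixels"][...,::-1])
R,c=wristRc(f,s)
h=cv2.cvtColor(f["pixels"],cv2.COLOR_RGB2HSV)
w=(h[...,0]<25)&(h[...,1]>90)&(h[...,2]>60)
m,st,ce=blob(w,200,0,360,330);print(st)
# handles seen at current pin-axis height
for v in (st[1]+8,st[1]+60,st[1]+st[3]-30):
    u=np.where(m[v])[0];print(v,u.min(),u.max(),cast(f,[(u.min()+u.max())/2,v],.12+.004,R,c))
E
```

```text
0.04851394596450509 39.302812814712524
pos [ 0.438  -0.0603  0.132 ] rpy [3.1414e+00 3.0000e-04 1.5616e+00] F [-0.11  0.54 -3.19] t 6.35 shift [ 2.05  5.81 -0.03] turn -0.45562115946310155
[  214     0   142   330 39342]
8 255 314 [[0.43915137 0.05137142 0.124     ]]
60 215 354 [[0.43896971 0.03246265 0.124     ]]
300 227 343 [[ 0.43815545 -0.07842731  0.124     ]]
```

View pics/w2.png

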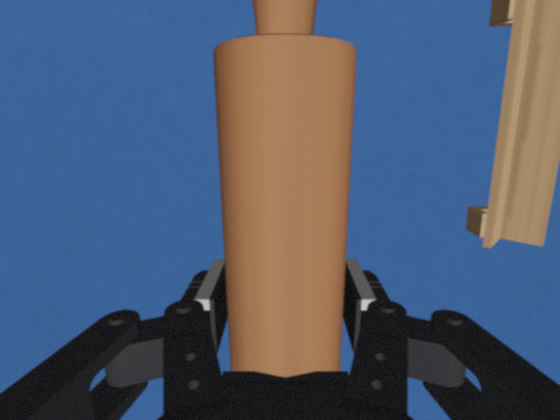

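The pin is held straight, with its barrel at columns 215–354 and the fingers on both sides. I'll cross-check the rest's line using the earlier wrist picture.

```bash
python3 - <<'E'
from h import *;from workcell import bot
f=bot.grab_frame("wrist")
p=cv2.imread("pics/w1.png")[...,::-1]
s=dict(position=np.array([.4383,-.0598,.2313]),tool_rot=np.array([3.1416,1e-4,1.5621]))
R,c=wristRc(f,s)
h=cv2.cvtColor(p,cv2.COLOR_RGB2HSV)
w=(h[...,0]<28)&(h[...,1]>60)&(h[...,2]>60)
m,st,ce=blob(w,420,0,515,215);print(st)
A=[]
for v in list(range(5,24,5))+list(range(60,180,15)):
    u=np.where(m[v])[0];
    r=cast(f,[u.max()+.5,v],.032,R,c)[0];l=cast(f,[u.min()-.5,v],.032,R,c)[0];A.append([l[0],r[0],r[1]]);
A=np.array(A);print(A.round(4));print(np.polyfit(A[:,2],A[:,1],1),np.polyfit(A[:,2],A[:,0],1))
print("end",cast(f,[[440,212],[475,212]],.030,R,c))
E
```

```text
[  422     0    78   213 10293]
[[ 0.5853  0.6308  0.1041]
 [ 0.5858  0.6315  0.1001]
 [ 0.5863  0.6313  0.0962]
 [ 0.5859  0.631   0.0921]
 [ 0.5872  0.6319  0.0589]
 [ 0.5879  0.633   0.0459]
 [ 0.5876  0.6333  0.0326]
 [ 0.5882  0.6335  0.019 ]
 [ 0.5889  0.6337  0.005 ]
 [ 0.5896  0.634  -0.0092]
 [ 0.5893  0.6342 -0.0238]
 [ 0.59    0.6355 -0.0388]]
[-0.02864968  0.63396723] [-0.03113931  0.58890133]
end [[ 0.6024028  -0.08852661  0.03      ]
 [ 0.6394296  -0.08885018  0.03      ]]
```

Emit:
jog_arm:
  motion:
    - [0, 0, -0.2, -0.24, 0.3]
    - [0, 0, 0, -0.23, 0.3]
    - [0.2, 0.4, 0, 0, 0.3]
    - [0.2, 0.8, 0, 0, 0.3]
    - [0.2, 0.8, 0, 0, 0.3]
    - [0.2, 0.8, 0, 0, 0.3]
    - [0.2, 0.8, 0, 0, 0.3]
    - [0.2, 0.8, 0, 0, 0.3]
    - [0.2, 0.8, 0, 0, 0.3]
    - [0.2, 0.4, 0, 0, 0.3]
    - [0, 0, 0, 0, 0.3]
    - [0, 0, 0, 0, 0.3]

```text
clock: 7.65
position: [0.6046, -0.0069, 0.1377]
tool_rot: [-3.141, -0.0, 1.6]
force: [0.4, 0.1, -3.5]
grip_width: 0.049
finger_force: 39.2
```

```bash
python3 - <<'E'
from h import *;from workcell import bot
s=bot.observe();print(s["grip_width"],s["finger_force"])
goto(s,[.612,-.003,.060],1.599)
E
```

```text
0.04895420942850181 39.15830969810486
pos [ 0.6046 -0.0069  0.1377] rpy [-3.1407e+00 -1.0000e-04  1.6002e+00] F [ 0.42  0.12 -3.48] t 7.65 shift [0.12 0.25 2.59] turn 0.01469281712408177
```

Emit:
jog_arm:
  motion:
    - [0.12, 0.25, 0, 0, 0.3]
    - [0, 0, 0.6, 0, 0.3]
    - [0, 0, 0.8, 0, 0.3]
    - [0, 0, 0.8, 0, 0.3]
    - [0, 0, 0.4, 0, 0.3]
    - [0, 0, 0, 0, 0.3]
    - [0, 0, 0, 0, 0.3]

```text
clock: 8.35
position: [0.6126, -0.0033, 0.0611]
tool_rot: [3.141, -0.0, 1.599]
force: [-0.4, 0.2, -2.4]
grip_width: 0.0489
finger_force: 39.0
```

```bash
python3 - <<'E'
from h import *;from workcell import bot
s=bot.observe();goto(s,[.612,-.003,.035],1.599)
a=[]
for n,b in(("side",(150,150,400,350)),("top",(140,130,400,270))):
    f=bot.grab_frame(n);p=f["pixels"]
    c=cv2.resize(p[b[1]:b[3],b[0]:b[2]],(520,int(520*(b[3]-b[1])/(b[2]-b[0]))),interpolation=cv2.INTER_CUBIC)[:300];a.append(c)
    if n=="top":
        h=cv2.cvtColor(p,cv2.COLOR_RGB2HSV);m=(h[...,0]<14)&(h[...,1]>120)&(h[...,2]>60)
        m[:140]=0;m[:,:150]=0;m[:,400:]=0;m[260:]=0
        q=np.argwhere(m)[:,::-1];P=cast(f,q,.072)
        print(q.min(0),q.max(0),P.min(0),P.max(0))
cv2.imwrite("pics/b2.png",np.vstack(a)[...,::-1])
E
```

```text
pos [ 0.6126 -0.0033  0.0611] rpy [ 3.1409e+00 -1.0000e-04  1.5995e+00] F [-0.35  0.17 -2.44] t 8.35 shift [ 0.01 -0.02  0.87] turn 0.005889580989074106
[218 181] [344 200] [ 0.59019197 -0.15272696  0.072     ] [0.63582106 0.14582726 0.072     ]
```

View pics/b2.png

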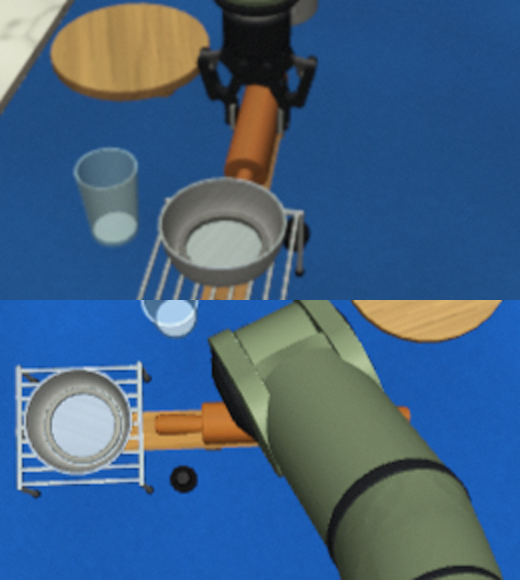

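The pin is above the groove, parallel to it, with its butts at y = −0.153 and +0.146. I'll lower it gently while watching the force.

Emit:
jog_arm:
  motion:
    - [0, 0, 0.3, 0, 0.3]
    - [0, 0, 0.2, 0, 0.3]
    - [0, 0, 0.1, 0, 0.3]
    - [0, 0, 0.1, 0, 0.3]
    - [0, 0, 0, 0, 0.3]

```text
clock: 8.95
position: [0.612, -0.0034, 0.0388]
tool_rot: [-3.141, -0.0, 1.6]
force: [-0.1, -0.5, -3.8]
grip_width: 0.049
finger_force: 39.2
```

Emit:
jog_arm:
  motion:
    - [0, 0, 0.05, 0, 0.3]
    - [0, 0, 0.04, 0, 0.3]
    - [0, 0, 0, 0, 0.3]

```text
clock: 9.25
position: [0.6121, -0.0034, 0.0365]
tool_rot: [-3.141, -0.0, 1.6]
force: [0.0, -0.8, -3.7]
grip_width: 0.049
finger_force: 39.2
```

Emit:
jog_arm:
  motion:
    - [0, 0, 0.03, 0, 0.3]
    - [0, 0, 0, 0, 0.3]

```text
clock: 9.45
position: [0.6125, -0.0034, 0.0359]
tool_rot: [3.141, -0.0, 1.6]
force: [1.9, 0.2, -3.2]
grip_width: 0.0489
finger_force: 39.3
```

Emit:
jog_arm:
  motion:
    - [0, 0, 0.03, 0, 0.3]
    - [0, 0, 0, 0, 0.3]

```text
clock: 9.65
position: [0.6127, -0.0034, 0.0355]
tool_rot: [3.14, 0.0, 1.599]
force: [0.1, 0.2, 9.3]
grip_width: 0.0489
finger_force: 40.4
```

Emit:
jog_arm:
  motion:
    - [0, 0, -0.01, 0, 0.45]
    - [0, 0, 0, 0, 0.6]
    - [0, 0, 0, 0, 0.7]
    - [0, 0, 0, 0, 0.8]
    - [0, 0, 0, 0, 0.9]
    - [0, 0, 0, 0, 0.9]
    - [0, 0, 0, 0, 0.9]
  newtons: 20

```text
clock: 10.35
position: [0.6121, -0.0035, 0.0351]
tool_rot: [-3.142, -0.0, 1.6]
force: [0.4, 0.0, -0.5]
grip_width: 0.0767
finger_force: 0.0
```

Emit:
jog_arm:
  motion:
    - [0, 0, -0.3, 0, 0.9]
    - [0, 0, -0.7, 0, 0.9]
    - [0, 0, -1, 0, 0.9]
    - [0, 0, -1, 0, 0.9]
    - [0, 0, -0.7, 0, 0.9]
    - [0, 0, 0, 0, 0.9]
    - [0, 0, 0, 0, 0.9]

```text
clock: 11.05
position: [0.6123, -0.0036, 0.1467]
tool_rot: [3.141, 0.0, 1.599]
force: [-0.1, 0.8, -0.5]
grip_width: 0.0769
finger_force: 0.0
```

```bash
python3 - <<'E'
from h import *;from workcell import bot
s=bot.observe();goto(s,[.612+.027*.22,-.22,.15],1.599)
f=bot.grab_frame("wrist");p=f["pixels"];cv2.imwrite("pics/w3.png",p[...,::-1])
R,c=wristRc(f,s)
h=cv2.cvtColor(p,cv2.COLOR_RGB2HSV);m=(h[...,0]<14)&(h[...,1]>90)&(h[...,2]>60)
m,st,ce=blob(m);print(st)
for v in range(st[1]+6,st[1]+st[3],25):
    u=np.where(m[v])[0];print(v,u.min(),u.max(),cast(f,[(u.min()+u.max())/2,v],.047,R,c).round(4))
E
```

```text
pos [ 0.6123 -0.0036  0.1467] rpy [3.1406e+00 2.0000e-04 1.5994e+00] F [-0.13  0.83 -0.49] t 11.05 shift [-7.22 -0.02 -0.11] turn 0.005049661810599404
[ 250   77   36  301 3724]
83 250 265 [[0.5917 0.0877 0.047 ]]
108 250 266 [[0.5921 0.0716 0.047 ]]
133 251 266 [[0.5926 0.055  0.047 ]]
158 252 266 [[0.593  0.0376 0.047 ]]
183 252 265 [[0.5928 0.0195 0.047 ]]
208 253 267 [[0.594  0.0007 0.047 ]]
233 254 266 [[ 0.5942 -0.019   0.047 ]]
258 255 268 [[ 0.5955 -0.0395  0.047 ]]
283 255 269 [[ 0.5961 -0.061   0.047 ]]
308 256 272 [[ 0.598  -0.0835  0.047 ]]
333 260 271 [[ 0.5995 -0.107   0.047 ]]
358 272 280 [[ 0.6088 -0.1315  0.047 ]]
```

View pics/w3.png

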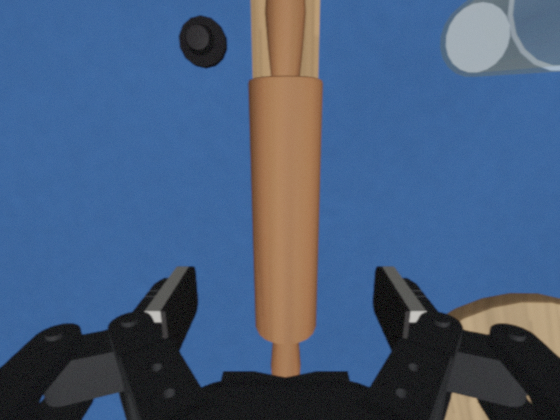

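The pin is seated in the groove, parallel and centred (barrel columns 250–321). Next I shut the fingers and move behind the rear butt.

Emit:
jog_arm:
  motion:
    - [-0.8, -0.02, 0, 0, 0.5]
    - [-1, 0, 0, 0, 0]
    - [-1, 0, 0, 0, 0]
    - [-1, 0, 0, 0, 0]
    - [-1, 0, 0, 0, 0]
    - [-1, 0, 0, 0, 0]
    - [-0.8, 0, 0, 0, 0]
    - [0, 0, 0, 0, 0]
    - [0, 0, 0, 0, 0]

```text
clock: 12.0
position: [0.6168, -0.2013, 0.1451]
tool_rot: [-3.14, -0.001, 1.599]
force: [-0.3, 1.1, -0.1]
grip_width: -0.0
finger_force: 0.0
```

Emit:
jog_arm:
  motion:
    - [0, 0, 0.6, 0, 0]
    - [0, 0, 1, 0, 0]
    - [0, 0, 1, 0, 0]
    - [0, 0, 0.8, 0, 0]
    - [0, 0, 0.4, 0, 0]
    - [0, 0, 0, 0, 0]
    - [0, 0, 0, 0, 0]

```text
clock: 12.7
position: [0.6178, -0.2008, 0.0329]
tool_rot: [3.141, -0.0, 1.6]
force: [0.3, 0.4, 0.4]
grip_width: -0.0
finger_force: 0.0
```

```bash
python3 - <<'E'
from h import *;from workcell import bot
s=bot.observe();goto(s,[.6125+.0285*.17,-.17,.033],1.599);print(s["grip_width"])
f=bot.grab_frame("wrist");p=f["pixels"];cv2.imwrite("pics/w4.png",p[...,::-1])
E
```

```text
pos [ 0.6178 -0.2008  0.0329] rpy [ 3.1409e+00 -1.0000e-04  1.6002e+00] F [0.26 0.39 0.41] t 12.7 shift [ 1.03  0.02 -0.  ] turn 0.014583261613462795
-8.453475665930093e-06
```

View pics/w4.png

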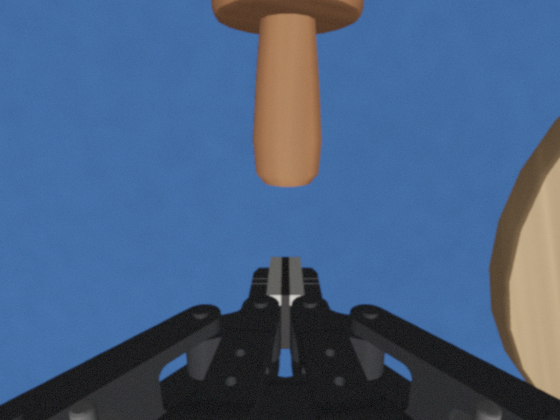

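The fingertips are lined up behind the butt (butt edge at (287, 186), fingertips at (286, 260)). I'll make contact and slide most of the way.

Emit:
jog_arm:
  motion:
    - [0.5, 0, 0, 0, 0]
    - [0.4, 0, 0, 0, 0]
    - [0.1, 0, 0, 0, 0]
    - [0.1, 0, 0, 0, 0]
    - [0.1, 0, 0, 0, 0]
    - [0.1, 0, 0, 0, 0]
    - [0.1, 0, 0, 0, 0]
    - [0.1, 0, 0, 0, 0]
    - [0.1, 0, 0, 0, 0]
    - [0.1, 0, 0, 0, 0]
    - [0.02, 0, 0, 0, 0]
    - [0.02, 0, 0, 0, 0]

```text
clock: 13.95
position: [0.6158, -0.1492, 0.0322]
tool_rot: [3.142, 0.0, 1.6]
force: [0.8, -4.6, 2.4]
grip_width: 0.0003
finger_force: 2.2
```

```bash
python3 -c "
from h import *;from workcell import bot
s=bot.observe();goto(s,[.6125+.0285*.08,-.08,.033],1.599)"
```

```text
pos [ 0.6158 -0.1492  0.0322] rpy [3.1416e+00 2.0000e-04 1.5996e+00] F [ 0.81 -4.64  2.39] t 13.95 shift [ 2.31  0.03 -0.03] turn 0.0076628478118012655
```

Emit:
jog_arm:
  motion:
    - [0.15, 0, 0, 0, 0]
    - [0.2, 0, 0, 0, 0]
    - [0.25, 0, 0, 0, 0]
    - [0.25, 0, 0, 0, 0]
    - [0.25, 0, 0, 0, 0]
    - [0.25, 0, 0, 0, 0]
    - [0.25, 0, 0, 0, 0]
    - [0.2, 0, 0, 0, 0]
    - [0.15, 0, 0, 0, 0]
    - [0.1, 0, 0, 0, 0]
    - [0.1, 0, 0, 0, 0]
    - [0.05, 0, 0, 0, 0]

```text
clock: 15.15
position: [0.6138, -0.0831, 0.0321]
tool_rot: [-3.141, 0.0, 1.6]
force: [-0.5, -4.8, 2.4]
grip_width: 0.0
finger_force: 2.1
```

```bash
python3 - <<'E'
from h import *;from workcell import bot
s=bot.observe();goto(s,[.6125+.0285*.07,-.07,.033],1.599)
f=bot.grab_frame("wrist");p=f["pixels"];cv2.imwrite("pics/w5.png",p[...,::-1])
f=bot.grab_frame("top");p=f["pixels"]
h=cv2.cvtColor(p,cv2.COLOR_RGB2HSV);m=(h[...,0]<14)&(h[...,1]>120)&(h[...,2]>60)
m[:140]=0;m[:,:150]=0;m[:,400:]=0;m[260:]=0
q=np.argwhere(m)[:,::-1];P=cast(f,q,.05);print(q.min(0),q.max(0),P.min(0),P.max(0))
print(bot.observe()["force"],bot.observe()["clock"])
E
```

```text
pos [ 0.6138 -0.0831  0.0321] rpy [-3.1415  0.      1.5995] F [-0.49 -4.78  2.42] t 15.15 shift [ 0.44  0.04 -0.03] turn 0.006348389389496112
[207 182] [302 203] [ 0.58613648 -0.05388343  0.05      ] [0.63676368 0.17420147 0.05      ]
[-0.37194739 -1.02464917  1.2809358 ] 15.25
```

View pics/w5.png

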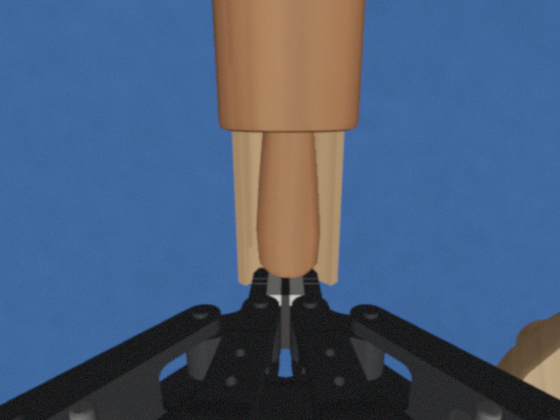

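The butt is against the fingertips at about row 277, with the groove's end at row 284, so roughly 19–31 mm remain. I'll go 13 mm more, then crawl.

Emit:
jog_arm:
  motion:
    - [0.05, 0, 0, 0, 0]
    - [0.05, 0, 0, 0, 0]
    - [0.05, 0, 0, 0, 0]
    - [0.05, 0, 0, 0, 0]
    - [0.05, 0, 0, 0, 0]
    - [0.05, 0, 0, 0, 0]
    - [0.05, 0, 0, 0, 0]
    - [0.04, 0, 0, 0, 0]
    - [0.02, 0, 0, 0, 0]
    - [0.01, 0, 0, 0, 0]
    - [0.01, 0, 0, 0, 0]

```text
clock: 16.35
position: [0.6135, -0.0703, 0.0321]
tool_rot: [-3.142, 0.0, 1.6]
force: [-0.4, -2.9, 0.7]
grip_width: 0.0
finger_force: 1.1
```

Emit:
jog_arm:
  motion:
    - [0.01, 0, 0, 0, 0]
    - [0.01, 0, 0, 0, 0]
    - [0.01, 0, 0, 0, 0]

```text
clock: 16.65
position: [0.6134, -0.0694, 0.0321]
tool_rot: [-3.141, -0.0, 1.599]
force: [-0.1, -2.0, -0.2]
grip_width: -0.0002
finger_force: 1.1
```

Emit:
jog_arm:
  motion:
    - [0.01, 0, 0, 0, 0]
    - [0.01, 0, 0, 0, 0]
    - [0.01, 0, 0, 0, 0]

```text
clock: 16.95
position: [0.6134, -0.0685, 0.0321]
tool_rot: [-3.142, -0.0, 1.599]
force: [-0.7, -2.0, 0.2]
grip_width: -0.0002
finger_force: 1.1
```

Emit:
jog_arm:
  motion:
    - [0.01, 0, 0, 0, 0]
    - [0.01, 0, 0, 0, 0]
    - [0.01, 0, 0, 0, 0]

```text
clock: 17.25
position: [0.6134, -0.0676, 0.0321]
tool_rot: [3.142, -0.0, 1.6]
force: [0.3, -1.7, -0.8]
grip_width: 0.0
finger_force: 1.1
```

Emit:
jog_arm:
  motion:
    - [0.01, 0, 0, 0, 0]
    - [0.01, 0, 0, 0, 0]
    - [0.01, 0, 0, 0, 0]

```text
clock: 17.55
position: [0.6134, -0.0667, 0.0321]
tool_rot: [-3.142, -0.0, 1.6]
force: [-0.9, -2.4, 0.0]
grip_width: 0.0003
finger_force: 1.1
```

Emit:
jog_arm:
  motion:
    - [0.01, 0, 0, 0, 0]
    - [0.01, 0, 0, 0, 0]
    - [0.01, 0, 0, 0, 0]

```text
clock: 17.85
position: [0.6134, -0.0658, 0.0321]
tool_rot: [-3.142, 0.0, 1.6]
force: [-0.4, -1.7, 1.1]
grip_width: -0.0
finger_force: 1.1
```

Continuing at 0.6 mm per step.

Emit:
jog_arm:
  motion:
    - [0.01, 0, 0, 0, 0]
    - [0.01, 0, 0, 0, 0]

```text
clock: 18.05
position: [0.6133, -0.0652, 0.0321]
tool_rot: [-3.142, 0.0, 1.6]
force: [-0.2, -2.9, 0.2]
grip_width: 0.0002
finger_force: 1.1
```

Emit:
jog_arm:
  motion:
    - [0.01, 0, 0, 0, 0]
    - [0.01, 0, 0, 0, 0]

```text
clock: 18.25
position: [0.6133, -0.0646, 0.0321]
tool_rot: [-3.142, -0.0, 1.6]
force: [-1.3, -2.6, 0.1]
grip_width: -0.0003
finger_force: 1.1
```

Emit:
jog_arm:
  motion:
    - [0.01, 0, 0, 0, 0]
    - [0.01, 0, 0, 0, 0]

```text
clock: 18.45
position: [0.6133, -0.064, 0.0321]
tool_rot: [-3.142, -0.0, 1.6]
force: [-1.2, -2.6, -0.6]
grip_width: 0.0
finger_force: 1.1
```

Emit:
jog_arm:
  motion:
    - [0.01, 0, 0, 0, 0]
    - [0.01, 0, 0, 0, 0]

```text
clock: 18.65
position: [0.6133, -0.0634, 0.0321]
tool_rot: [-3.142, -0.0, 1.6]
force: [-1.1, -2.4, 0.4]
grip_width: 0.0002
finger_force: 1.1
```

Emit:
jog_arm:
  motion:
    - [0.01, 0, 0, 0, 0]
    - [0.01, 0, 0, 0, 0]

```text
clock: 18.85
position: [0.6133, -0.0628, 0.0321]
tool_rot: [-3.142, 0.0, 1.599]
force: [-0.8, -2.4, -0.9]
grip_width: -0.0001
finger_force: 1.1
```

Emit:
jog_arm:
  motion:
    - [0.01, 0, 0, 0, 0]
    - [0.01, 0, 0, 0, 0]

```text
clock: 19.05
position: [0.6132, -0.0622, 0.0321]
tool_rot: [-3.142, -0.0, 1.6]
force: [-1.0, -3.4, 0.1]
grip_width: 0.0
finger_force: 1.1
```

Emit:
jog_arm:
  motion:
    - [0.01, 0, 0, 0, 0]
    - [0.01, 0, 0, 0, 0]

```text
clock: 19.25
position: [0.6133, -0.0616, 0.0321]
tool_rot: [3.142, -0.0, 1.6]
force: [-1.8, -1.9, 0.1]
grip_width: 0.0003
finger_force: 1.1
```

Emit:
jog_arm:
  motion:
    - [0.01, 0, 0, 0, 0]
    - [0.01, 0, 0, 0, 0]

```text
clock: 19.45
position: [0.6132, -0.061, 0.0321]
tool_rot: [-3.142, -0.0, 1.6]
force: [-1.0, -2.6, -0.9]
grip_width: -0.0001
finger_force: 1.2
```

Emit:
jog_arm:
  motion:
    - [0.01, 0, 0, 0, 0]
    - [0.01, 0, 0, 0, 0]

```text
clock: 19.65
position: [0.6132, -0.0604, 0.0321]
tool_rot: [-3.142, -0.0, 1.599]
force: [-0.5, -2.0, 0.2]
grip_width: -0.0002
finger_force: 1.2
```

Emit:
jog_arm:
  motion:
    - [0.01, 0, 0, 0, 0]
    - [0.01, 0, 0, 0, 0]

```text
clock: 19.85
position: [0.6132, -0.0598, 0.0321]
tool_rot: [-3.142, -0.0, 1.6]
force: [-1.1, -1.7, 0.3]
grip_width: 0.0
finger_force: 1.2
```

Emit:
jog_arm:
  motion:
    - [0.01, 0, 0, 0, 0]
    - [0.01, 0, 0, 0, 0]

```text
clock: 20.05
position: [0.6132, -0.0592, 0.0321]
tool_rot: [-3.142, -0.0, 1.6]
force: [-0.1, -1.6, 0.4]
grip_width: 0.0001
finger_force: 1.2
```

Emit:
jog_arm:
  motion:
    - [0.01, 0, 0, 0, 0]
    - [0.01, 0, 0, 0, 0]

```text
clock: 20.25
position: [0.6131, -0.0586, 0.0321]
tool_rot: [-3.142, -0.0, 1.6]
force: [-1.8, -2.6, 0.9]
grip_width: -0.0001
finger_force: 1.2
```

Emit:
jog_arm:
  motion:
    - [0.01, 0, 0, 0, 0]
    - [0.01, 0, 0, 0, 0]

```text
clock: 20.45
position: [0.6131, -0.058, 0.0321]
tool_rot: [-3.142, -0.0, 1.6]
force: [-1.0, -2.5, 0.3]
grip_width: 0.0002
finger_force: 1.2
```

Emit:
jog_arm:
  motion:
    - [0.01, 0, 0, 0, 0]
    - [0.01, 0, 0, 0, 0]

```text
clock: 20.65
position: [0.6131, -0.0574, 0.0321]
tool_rot: [-3.142, -0.0, 1.6]
force: [-0.6, -2.2, 0.3]
grip_width: 0.0001
finger_force: 1.2
```

Emit:
jog_arm:
  motion:
    - [0.01, 0, 0, 0, 0]
    - [0.01, 0, 0, 0, 0]

```text
clock: 20.85
position: [0.6131, -0.0568, 0.0321]
tool_rot: [3.142, 0.0, 1.6]
force: [-2.1, -2.8, 0.6]
grip_width: 0.0003
finger_force: 1.2
```

Emit:
jog_arm:
  motion:
    - [0.01, 0, 0, 0, 0]
    - [0.01, 0, 0, 0, 0]

```text
clock: 21.05
position: [0.6131, -0.0562, 0.0321]
tool_rot: [-3.142, -0.0, 1.6]
force: [-0.9, -3.0, 0.5]
grip_width: -0.0002
finger_force: 1.2
```

Emit:
jog_arm:
  motion:
    - [0.01, 0, 0, 0, 0]
    - [0.01, 0, 0, 0, 0]

```text
clock: 21.25
position: [0.6131, -0.0556, 0.0321]
tool_rot: [-3.142, -0.0, 1.6]
force: [-1.0, -1.7, 1.3]
grip_width: -0.0003
finger_force: 1.2
```

Emit:
jog_arm:
  motion:
    - [0.01, 0, 0, 0, 0]
    - [0.01, 0, 0, 0, 0]

```text
clock: 21.45
position: [0.613, -0.055, 0.0321]
tool_rot: [-3.142, 0.0, 1.599]
force: [-0.5, -2.3, 0.0]
grip_width: -0.0004
finger_force: 1.2
```

Emit:
jog_arm:
  motion:
    - [0.01, 0, 0, 0, 0]
    - [0.01, 0, 0, 0, 0]

```text
clock: 21.65
position: [0.613, -0.0544, 0.0321]
tool_rot: [-3.142, -0.0, 1.6]
force: [-0.3, -2.4, -0.6]
grip_width: -0.0001
finger_force: 1.2
```

Emit:
jog_arm:
  motion:
    - [0.01, 0, 0, 0, 0]
    - [0.01, 0, 0, 0, 0]

```text
clock: 21.85
position: [0.613, -0.0542, 0.0321]
tool_rot: [-3.142, 0.0, 1.599]
force: [-1.8, -4.6, 0.7]
grip_width: 0.0001
finger_force: 2.6
```

The force rose from about 2.3 to 4.6 N and the advance stalled, so the butt is on the buffer. I'll press slightly more and hold.

Emit:
jog_arm:
  motion:
    - [0.008, 0, 0, 0, 0]
    - [0, 0, 0, 0, 0]

```text
clock: 22.05
position: [0.613, -0.0541, 0.0321]
tool_rot: [-3.142, 0.001, 1.599]
force: [-1.0, -5.0, 0.6]
grip_width: -0.0002
finger_force: 2.7
```

Emit:
jog_arm:
  motion:
    - [0.01, 0, 0, 0, 0]
    - [0, 0, 0, 0, 0]
    - [0, 0, 0, 0, 0]
    - [0, 0, 0, 0, 0]
    - [0, 0, 0, 0, 0]

```text
clock: 22.55
position: [0.613, -0.0541, 0.0321]
tool_rot: [-3.142, 0.001, 1.599]
force: [-1.5, -6.0, -0.1]
grip_width: -0.0001
finger_force: 3.3
```

Emit:
jog_arm:
  motion:
    - [0.005, 0, 0, 0, 0]
    - [0, 0, 0, 0, 0]
    - [0, 0, 0, 0, 0]
    - [0, 0, 0, 0, 0]
    - [0, 0, 0, 0, 0]
    - [0, 0, 0, 0, 0]
    - [0, 0, 0, 0, 0]
    - [0, 0, 0, 0, 0]
    - [0, 0, 0, 0, 0]
    - [0, 0, 0, 0, 0]

```text
clock: 23.55
position: [0.613, -0.0541, 0.0321]
tool_rot: [-3.142, 0.001, 1.599]
force: [-0.8, -7.5, 1.2]
grip_width: 0.0001
finger_force: 3.7
```

Emit:
jog_arm:
  motion:
    - [-0.02, 0, 0, 0, 0]
    - [-0.03, 0, 0, 0, 0]
    - [-0.1, 0, 0, 0, 0]
    - [-0.4, 0, 0, 0, 0]
    - [-0.8, 0, 0, 0, 0]
    - [-0.8, 0, 0, 0, 0]
    - [0, 0, -0.5, 0, 0]
    - [0, 0, -1, 0, 0]
    - [0, 0, -1, 0, 0]
    - [0, 0, -1, 0, 0]
    - [0, 0, 0, 0, 0]
    - [0, 0, 0, 0, 0]

```text
clock: 24.75
position: [0.6151, -0.1179, 0.1378]
tool_rot: [3.14, 0.0, 1.599]
force: [-0.3, 0.4, -0.9]
grip_width: 0.0
finger_force: 0.0
```

```bash
python3 - <<'E'
from h import *;from workcell import bot
s=bot.observe()
f=bot.grab_frame("wrist");p=f["pixels"]
R,c=wristRc(f,s)
h=cv2.cvtColor(p,cv2.COLOR_RGB2HSV);m=(h[...,0]<14)&(h[...,1]>90)&(h[...,2]>60)
m[330:]=0;q=np.argwhere(m)[:,::-1];print(s["position"],s["force"],q.min(0),q.max(0),"butt",cast(f,[q[:,0].mean(),q[:,1].max()],.057,R,c))
t=bot.grab_frame("top")["pixels"]
a=cv2.resize(t[120:290,80:400],(560,300));cv2.imwrite("pics/end.png",np.vstack([a,cv2.resize(p,(400,300))[:, :].copy() if 0 else cv2.copyMakeBorder(cv2.resize(p,(400,300)),0,0,0,160,cv2.BORDER_CONSTANT)])[...,::-1])
E
```

```text
[ 0.61505611 -0.11793416  0.13776282] [-0.2665432   0.43114048 -0.91739536] [246   0] [430 245] butt [[ 0.61678737 -0.13510715  0.057     ]]
```

View pics/end.png

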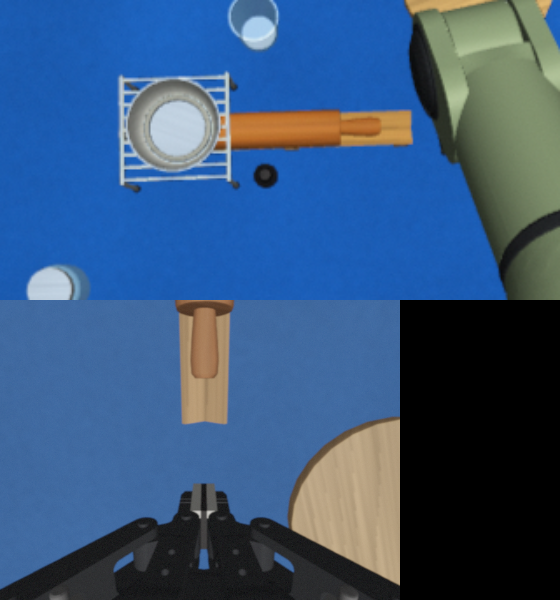

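The pin lies home in the groove with its rear butt well inside the open end. The fingers are clear and everything else stands where it was.

```bash
python3 -c "
from workcell import bot
print(bot.job_done())"
```

```text
the job is handed in; nothing more can be done
None
```

The rolling pin was laid in the groove and let go, then slid under the wire shelf and held on the buffer for over a second at about 5–7.5 N of push. I left it home against the stop with nothing else touched and handed the job in at about 25 s; no verdict came back.

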